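# Seat the snack mill pot on its drive and hold it pressed

### The job

The white twist-cap mill pot has toppled over in the drawer: stand it upright, set it cap-up on the orange drive cross of the pale green mill base, turned so that the cross meshes with the slots under the pot and it slides fully home. Then push it down against the base's spring as far as it goes and finish like that, still gripping the pot and keeping it pressed down; leave the bowl, lunch container and spoons where they are.

Things in the scene. Friction and masses are not known exactly. Their poses are not given: they have to be found in the camera images.
- pot: White snack mill pot, stiff plastic, about 170 g, at first lying on a flat side on the matting. Square, 52 x 52 mm, 98 mm tall with cap. Origin: centre of the underside; z runs from underside to cap, x and y are normal to the flat sides. Flat-sided up to z = 78 mm; grip it across the flats (52 mm) at any height. Stands by itself on the four feet of its orange collar.
- pot_cap (a point): Centre of the top of the pot's round twist cap (49 mm in diameter, 20 mm tall, tight: it does not turn), 98 mm from the pot's origin.
- pot_slots (a point): Where the two slots under the pot cross, at the pot's origin, with its axes. The slots cut right through the orange collar (z = 0 to 14 mm), one along x, one along y, each 11 mm wide and 14 mm deep, open below and at the sides. So the pot fits the drive cross in four yaws, a quarter turn apart.
- mill_base: Pale green round motor base of the mill, 112 mm in diameter at the foot and 92 mm at the top, 50 mm tall, fixed to the matting at any yaw. Origin: centre of its underside, z up, x and y along the arms of the drive cross.
- coupler_seat (a point): Centre of the upper face of the base's sprung black disc (72 mm wide), where the pot's underside rests when fully home; 60 mm above the base's origin at rest, sinks with the disc. z up. On it stands the orange drive cross: two bars along this point's x and y, each 36 mm long, 8 mm wide, 12 mm tall, the top 4 mm narrowed to 32 x 5.5 mm as a lead-in. It does not turn.
- coupler (a joint): How far the sprung disc with the cross is pressed down (m): 0 at rest, 0.008 at its stop. It starts to move at about 4 N, so the pot's own weight does not press it, and takes about 12 N to reach the stop. It springs back when let go.
- bowl: Bamboo bowl, 120 mm wide, 48 mm tall, standing on the matting; origin at the centre of its underside. Leave alone.
- lunchbox: Pale green lunch container with a white press button, 104 x 154 x 50 mm, longer along its y; origin at the centre of its underside. Leave alone.
- spoon_a: Blue plastic spoon with a bent handle, about 130 mm long along its x and 10 mm high, lying on the matting; origin near the middle of its length, on the underside. Leave alone.
- spoon_b: Red plastic spoon, same shape as the blue one. Leave alone.
Mind the look-alikes: they are no part of the job. There is more than one size of the pot; the job needs the larger. What is shaped like the mill_base but purple is not meant.

How it is judged:
On the way, in this order (a step that is already met when the one before it is completed fails the run):
1. the pot has been brought upright, cap up (angle between pot's own z axis and vertical below 0.17 rad), for 0.2 s.
2. the pot is meshed with the drive cross and fully home on the disc (z of pot in the frame of coupler_seat between -0.003 and 0.003 m and horizontal distance between pot and coupler_seat below 0.004 m and angle between pot's own z axis and vertical below 0.07 rad and (angle between the x axis of pot and the x axis of coupler_seat, either way round below 0.15 rad or angle between the x axis of pot and the y axis of coupler_seat, either way round below 0.15 rad)), for 0.2 s.
At the end, for the whole second after the job is handed in: The pot stands upright (within 4 degrees), cap up, centred on the drive cross within 4 mm, its slots meshed with the cross and its underside within 3 mm of the disc; the gripper still holds it (more than 2 N) and keeps the disc pressed down more than 6 of its 8 mm (all of step 2 and value of joint coupler above 0.006 m and contact force between the fingers and pot above 2 N); the arm keeps its last pose, push and grip.
It fails at once if the bamboo bowl is moved more than 30 mm (distance of bowl from where it was at the start of the episode above 0.03 m).
It fails at once if the lunch container is moved more than 30 mm (distance of lunchbox from where it was at the start of the episode above 0.03 m).
It fails at once if the blue spoon is moved more than 30 mm (distance of spoon_a from where it was at the start of the episode above 0.03 m).
It fails at once if the red spoon is moved more than 30 mm (distance of spoon_b from where it was at the start of the episode above 0.03 m).
It also fails if it takes over 64 s, if anything falls off the work surface, if the arm or the gripper's body presses on something with over 40 N, if the wrist force passes 120 N, or if a joint passes its speed limit or range.

### The arm

A 7-joint arm with a two-finger parallel gripper is mounted at the origin on the work surface. World frame = base frame: x ahead of the robot, y to its left, z up, the work surface at z = 0. Lengths are in m, angles in rad, forces in N, time in s.
With the tool pointing down it reaches from about 0.4 to 0.9 m from the base axis. Payload 5.5 kg.
Tool frame: the origin (TCP) lies midway between the tips of the shut fingers; the grasp point (between the pads) lies 19 mm behind it (manip.grip_depth is the distance from the TCP to the grasp point, in m); z points along the fingers, y is the line along which they close (so a half turn about z gives the same grasp; the last joint's range is limited). The gripper opens to 92 mm and grips with 3 to 60 N. Pads are 19 mm wide; open, the fingers measure 130 mm over their backs; the gripper's body (75 mm by 190 mm) begins 47 mm behind the grasp point.
Start: joints at [1.578, 0.501, -0.427, 1.55, 0.221, 1.138, -0.21], TCP at [0.164, -0.629, 0.227] pointing down, gripper open.
Joint ranges: [-2.88, 2.88], [-0.31, 2.03], [-1.54, 1.56], [0.2, 2.42], [-1.41, 4.55], [0.19, 2.02], [-2.57, 2.57]. Speed limits (rad/s): [2.57, 2.57, 3.14, 3.14, 3.14, 3.14, 3.14].

### API

Orientations are given as a unit quaternion [x, y, z, w].
In Python, from bench import manip, effector, viewer gives the robot as it stands. Calls block until the motion is done:
- manip.move_pose(position, orientation): joint-space move of the TCP to a pose.
- manip.servo_line(position, ori=None, vel=0.15): straight line of the TCP; ori=None keeps the orientation; vel is the mean speed in m/s.
- manip.movej(angles): joint-space move.
- effector.open_jaws() and effector.close(f_grip=None): open the fingers fully, or close them until they stop; f_grip is the grip in N (None keeps the last).
- manip.sleep(seconds).
- manip.solve_ik(position, orientation): joint angles nearest the present ones, or None.
- viewer.get_image(name): name is "scene" or "top" or "wrist"; returns the picture (384x512x3 uint8, red, green, blue); there is no depth.
- viewer.get_calibration(name): a dict with "vfov" (degrees; the focal length in pixels is half the picture's height over the tangent of half this angle, whatever the lens; pixels are square), "cx", "cy" (the principal point, pixels), "eye" and "attitude" of the camera in the world. Camera axes: x right, y down, z forward; pixel columns grow to the right and rows downward; lengths in m; the calibration is good to about 2 mm. The wrist camera is an equidistant fisheye: a pixel r from the principal point sees the ray r / f radians off the axis. A picture is of the moment at which its call begins: read the wrist's pose just before it. get_calibration takes no time and is no camera call; for the wrist camera it gives the pose at the moment of the call.
A pose or a line that the arm cannot do raises manip.PlanningError and nothing moves.
- manip.hand_in(): hands the job in; it is judged then, once.
Readings, each from a call of its own:
- manip.current_clock(): time.
- manip.current_q(): joint angles.
- manip.current_joint_velocities(): joint speeds.
- manip.current_tau(): joint torques, N m.
- manip.current_tool_pos(): TCP position.
- manip.current_tcp_rot(): TCP orientation.
- manip.current_force(): force on the tool from outside, world axes, zero at the start.
- manip.current_wrist_torque(): the same for the moment, N m.
- manip.current_finger_gap(): finger opening in m.
- manip.current_gripper_force(): force on a finger pad.
Only numpy, scipy, OpenCV 4.12 (cv2) and the standard library are available. Lean on these libraries where they do the work, as an engineer would, in place of code of your own. Each camera call takes 0.05 s, during which the arm holds its last target. There are 200 camera calls.

## Working session

There is one attempt and no reset: what is moved stays moved. The work goes in short steps, each a Python script; the robot and the scene stay as the last script left them, time stands still between calls to the robot, and variables do not carry over. Pictures are saved under pics/ and viewed, at most 10 in all, crops included, and the job is handed in when it is done.

```bash
mkdir -p pics; ls
python3 - <<'E'
from bench import manip, effector, viewer
import cv2,numpy as np
for n in("scene","top","wrist"):
    c=viewer.get_calibration(n);print(n,c)
    im=viewer.get_image(n);cv2.imwrite(f"pics/{n}0.png",im[:,:,::-1])
print(manip.current_clock(),manip.current_tcp_rot())
E
```

```text
pics
scene {'vfov': 56.0855155313897, 'cx': 247.17502355961048, 'cy': 191.41782832707946, 'eye': array([ 1.22383489, -0.35033766,  1.08294794]), 'attitude': array([ 0.82357519,  0.48068509, -0.15002737, -0.26107   ])}
top {'vfov': 48.04830749960692, 'cx': 255.95472655897504, 'cy': 195.54368015863054, 'eye': array([ 0.3906547 , -0.0194995 ,  1.91610207]), 'attitude': array([-0.70034972,  0.7115363 , -0.03997782,  0.04035028])}
wrist {'vfov': 65.70646984690485, 'cx': 261.13073504017194, 'cy': 192.02236513501157, 'eye': array([ 0.23689114, -0.61005322,  0.38411081]), 'attitude': array([ 0.78342431, -0.60586554, -0.08520933,  0.10914517])}
0.15 [ 9.91829690e-01  1.27566722e-01 -7.95937745e-05 -7.68600824e-04]
```

View pics/top0.png

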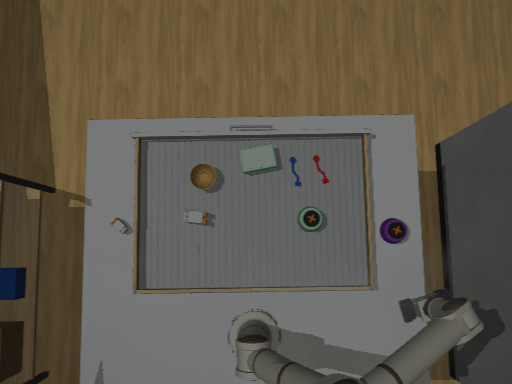

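View pics/scene0.png

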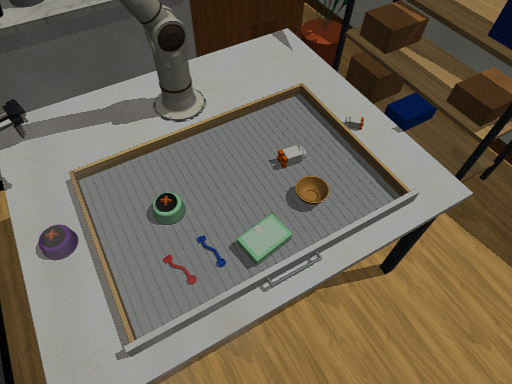

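```bash
cat > h.py <<'E'
from bench import manip, effector, viewer
import cv2,numpy as np
from scipy.spatial.transform import Rotation as R
def ray(c,uv,fish=False):
    uv=np.atleast_2d(uv).astype(float); f=192/np.tan(np.radians(c["vfov"]/2))
    p=(uv-[c["cx"],c["cy"]])/f
    if fish:
        r=np.linalg.norm(p,axis=1,keepdims=True)+1e-12
        d=np.hstack([p/r*np.sin(r),np.cos(r)])
    else: d=np.hstack([p,np.ones((len(p),1))])
    return R.from_quat(c["attitude"]).apply(d)
def onplane(c,uv,z,fish=False):
    d=ray(c,uv,fish); e=c["eye"]; return e+d*((z-e[2])/d[:,2:])
def two(c1,uv1,c2,uv2):
    d1,d2=ray(c1,uv1)[0],ray(c2,uv2)[0]
    A=np.stack([d1,-d2],1); s=np.linalg.lstsq(A,c2["eye"]-c1["eye"],rcond=None)[0]
    p,q=c1["eye"]+s[0]*d1,c2["eye"]+s[1]*d2
    return (p+q)/2,np.linalg.norm(p-q)
def orange(im,lo=8,hi=16,s=150,v=90):
    h=cv2.cvtColor(im,cv2.COLOR_RGB2HSV)
    return cv2.inRange(h,(lo-6,s,v),(hi,255,255))
def blobs(m,amin=8):
    n,l,st,ce=cv2.connectedComponentsWithStats(m)
    return [(st[i].tolist(),ce[i].round(1).tolist()) for i in range(1,n) if st[i][4]>=amin]
E
python3 - <<'E'
from h import *
T=cv2.imread("pics/top0.png");S=cv2.imread("pics/scene0.png");ct=viewer.get_calibration("top");cs=viewer.get_calibration("scene")
cr=lambda I,x,y:cv2.resize(I[y:y+36,x:x+48],(384,288),interpolation=cv2.INTER_CUBIC)
cv2.imwrite("pics/c.png",np.vstack([np.hstack([cr(T,176,200),cr(T,287,201)]),np.hstack([cr(S,265,138),cr(T,98,208)])]))
print("top",blobs(orange(T[:,:,::-1])));print("scene",blobs(orange(S[:,:,::-1])))
# mat height: drawer floor features: spoons
for n,lo,hi in(("blue",100,130),("red",170,180)):
    o=[]
    for I in(T,S):
        h=cv2.cvtColor(I,cv2.COLOR_BGR2HSV);m=cv2.inRange(h,(lo,150,80),(hi,255,255))
        o.append([b for b in blobs(m,15)])
    print(n,o)
print(two(ct,(312,218),cs,(166.5,201)))
print(onplane(ct,[(196,216.5),(312,218),(120,226)],0.03))
E
```

```text
top [([203, 212, 4, 5, 12], [204.7, 213.7]), ([308, 215, 7, 7, 24], [311.2, 218.0]), ([203, 219, 3, 5, 14], [203.9, 220.9]), ([393, 227, 8, 7, 23], [396.7, 230.0])]
scene [([392, 3, 34, 18, 132], [409.8, 12.3]), ([306, 30, 7, 2, 11], [309.2, 30.6]), ([305, 33, 26, 11, 132], [317.1, 38.6]), ([482, 68, 30, 26, 348], [499.0, 78.6]), ([279, 150, 5, 4, 15], [280.7, 151.6]), ([279, 155, 8, 5, 23], [283.2, 157.2]), ([282, 162, 5, 4, 8], [284.1, 163.5]), ([307, 178, 6, 6, 13], [309.2, 180.2]), ([312, 184, 5, 4, 8], [313.9, 185.0]), ([299, 187, 7, 4, 9], [301.4, 188.2]), ([160, 196, 12, 9, 48], [165.5, 199.8]), ([46, 230, 10, 8, 21], [50.7, 233.4])]
blue [[([290, 157, 11, 29, 75], [294.7, 171.7])], [([197, 236, 28, 31, 143], [211.3, 250.5])]]
red [[], []]
(array([ 0.5022042 , -0.25593446,  0.06298156]), np.float64(0.008048079537809671))
[[ 0.51769892  0.24403576  0.03      ]
 [ 0.50306303 -0.26410494  0.03      ]
 [ 0.48137612  0.57646522  0.03      ]]
```

View pics/c.png

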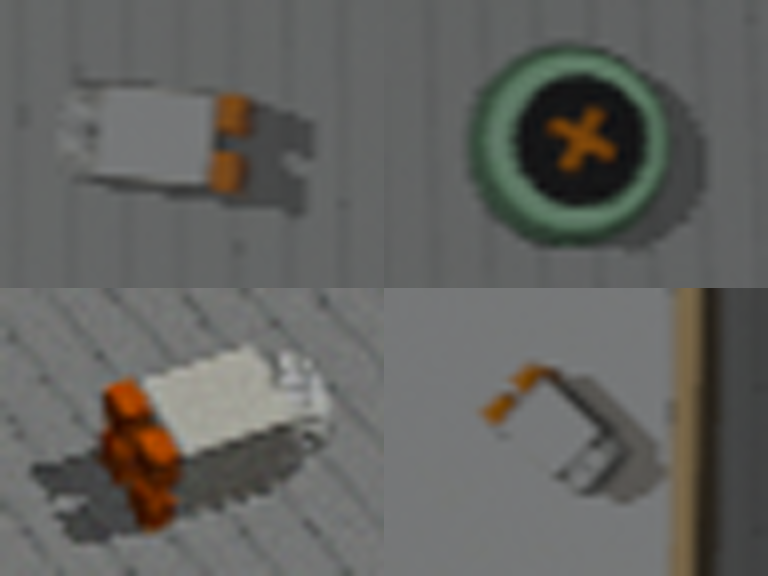

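Candidates, in top-picture pixels:
- **Pots:** one in the drawer at (196,216), one outside on the table at (120,226). The drawer pot is the larger, longer one and the one toppled in the drawer, so it is the one meant. Its collar is at (204,217), with the cap to the left (+y).
- **Bases:** green at (311,218), purple at (394,231). The green one is meant. Its cross bars lie at about 63° and 153° world yaw.

Next I check reach and take a closer look.

```bash
cat >> h.py <<'E'
def tool_R(potR,th,flip):
    z=np.array([-np.cos(th),0,-np.sin(th)]); y=np.array([0,flip,0.]); x=np.cross(y,z)
    return potR*R.from_matrix(np.stack([x,y,z],1))
def lying(a):   # pot z horizontal along a, pot x up
    a=np.r_[a[:2],0]/np.linalg.norm(a[:2]); x=np.array([0,0,1.]); return R.from_matrix(np.stack([x,np.cross(a,x),a],1))
def tcp(pot,potR,g,th,flip):   # pot = origin of pot, g = grip height along pot z
    r=tool_R(potR,th,flip); return pot+potR.apply([0,0,g])+0.019*r.as_matrix()[:,2], r.as_quat()
E
python3 - <<'E'
from h import *
ct=viewer.get_calibration("top")
c=onplane(ct,[(204.3,217.3),(186,216)],0.05); print(c)
a=np.array([0.11,0.99,0]);org=np.array([c[0][0],c[0][1],0.028])-0.01*a
seat=np.array([0.503,-0.258,0.06])
for th in np.radians([0,15,30,45]):
  for f in(1,-1):
    p,q=tcp(org,lying(a),0.058,th,f); k=manip.solve_ik(p,q); k2=manip.solve_ik(p+[0,0,.1],q)
    out=[k is not None,k2 is not None]
    for yaw in(63,153,-27,-117):
        P=R.from_euler('z',yaw,degrees=True)
        for dz in(0,.06):
            p,q=tcp(seat+[0,0,dz],P,0.058,th,f); out.append((yaw,manip.solve_ik(p,q) is not None))
    print(round(np.degrees(th)),f,p.round(3),out)
# look pose candidates
for w in((0.52,0.23),(0.5,-0.26)):
  for yaw in(0,45,90,135,180,-45,-90):
    k=manip.solve_ik(np.array([*w,0.3]),(R.from_euler('z',yaw,degrees=True)*R.from_euler('x',180,degrees=True)).as_quat())
    print(w,yaw,k is not None, None if k is None else np.round(k,2))
cw=viewer.get_calibration("wrist"); t=R.from_quat(manip.current_tcp_rot())
print("cam in tool",t.inv().apply(cw["eye"]-manip.current_tool_pos()),(t.inv()*R.from_quat(cw["attitude"])).as_matrix().round(2))
E
```

```text
[[0.5123084  0.20524893 0.05      ]
 [0.51921098 0.28462296 0.05      ]]
0 1 [ 0.512 -0.241  0.178] [True, True, (63, True), (63, True), (153, False), (153, False), (-27, False), (-27, False), (-117, True), (-117, True)]
0 -1 [ 0.512 -0.241  0.178] [True, True, (63, True), (63, True), (153, False), (153, False), (-27, False), (-27, False), (-117, True), (-117, True)]
15 1 [ 0.511 -0.242  0.173] [True, True, (63, True), (63, True), (153, False), (153, False), (-27, False), (-27, False), (-117, True), (-117, True)]
15 -1 [ 0.511 -0.242  0.173] [True, True, (63, True), (63, True), (153, False), (153, False), (-27, False), (-27, False), (-117, True), (-117, True)]
30 1 [ 0.51  -0.243  0.168] [True, True, (63, True), (63, True), (153, False), (153, False), (-27, False), (-27, False), (-117, True), (-117, True)]
30 -1 [ 0.51  -0.243  0.168] [True, True, (63, True), (63, True), (153, False), (153, False), (-27, False), (-27, False), (-117, True), (-117, True)]
45 1 [ 0.509 -0.246  0.165] [True, True, (63, True), (63, True), (153, False), (153, False), (-27, True), (-27, True), (-117, True),
[... 492 characters left out ...]
52, 0.23) -45 True [-1.17  0.36  0.91  1.71 -0.3   1.22 -2.55]
(0.52, 0.23) -90 True [ 0.45  0.57 -1.3   1.66  0.56  1.35  2.21]
(0.5, -0.26) 0 True [ 0.99  0.32 -0.69  1.68  0.21  1.22 -1.32]
(0.5, -0.26) 45 True [ 1.09  0.35 -0.83  1.67  0.27  1.24 -0.59]
(0.5, -0.26) 90 True [ 1.18  0.39 -0.97  1.67  0.34  1.26  0.14]
(0.5, -0.26) 135 True [ 1.22  0.41 -1.02  1.67  0.37  1.27  0.9 ]
(0.5, -0.26) 180 True [ 1.3   0.48 -1.17  1.67  0.46  1.3   1.61]
(0.5, -0.26) -45 True [ 0.86  0.29 -0.53  1.68  0.16  1.21 -2.06]
(0.5, -0.26) -90 True [-0.51  0.58  1.36  1.72 -0.58  1.33 -2.17]
cam in tool [ 0.0748887   0.00050448 -0.15833601] [[-0.   -0.96 -0.27]
 [ 1.   -0.    0.  ]
 [-0.   -0.27  0.96]]
```

Run:
```python
from h import *
out=[]
for n,w in(("base",(0.5,-0.26,0.24)),("pot",(0.52,0.24,0.24))):
    q=(R.from_euler('z',90,degrees=True)*R.from_euler('x',180,degrees=True)).as_quat()
    manip.move_pose(np.array(w),q); manip.sleep(0.3)
    c=viewer.get_calibration("wrist"); im=viewer.get_image("wrist")
    np.savez(f"{n}.npz",im=im,**c); out.append(im); print(n,manip.current_clock(),manip.current_q().round(2))
    print(blobs(orange(im),30))
cv2.imwrite("pics/w1.png",cv2.resize(np.hstack(out)[:,:,::-1],(800,300)))
```

```text
base 2.3167 [ 1.16  0.46 -0.95  1.75  0.4   1.15  0.09]
[([247, 155, 32, 31, 484], [262.3, 170.0])]
pot 4.4833 [ 0.42  0.68 -1.31  1.72  0.68  1.29 -1.04]
[([234, 190, 17, 13, 180], [241.7, 196.2]), ([260, 193, 16, 12, 176], [267.4, 198.7])]
```

View pics/w1.png

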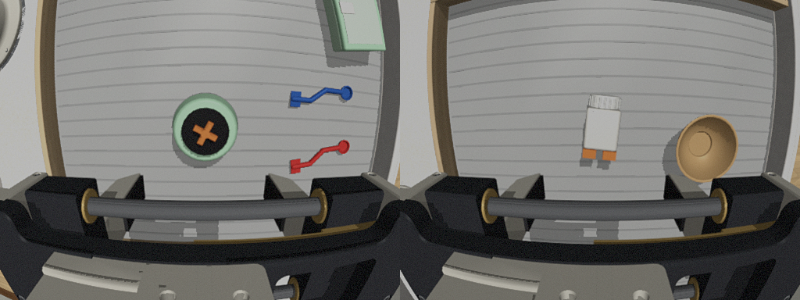

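Run:
```python
from h import *
d=dict(np.load("base.npz")); im=d["im"]
m=orange(im); m[:150]=0; m[195:]=0
vu=np.argwhere(m)[:,::-1]; P=onplane(d,vu,0.070,True); c0=P.mean(0)
rect=cv2.minAreaRect((P[:,:2]*1000).astype(np.float32))
e=np.concatenate([P[:,:2]-c0[:2]]); z=e[:,0]+1j*e[:,1]
print("cross",c0.round(4),"yaw4",np.degrees(np.angle((z**4).sum()))/4, rect)
# disc/ring: green body outline
h=cv2.cvtColor(im,cv2.COLOR_RGB2HSV)
g=cv2.inRange(h,(55,30,80),(90,255,255)); g[:100]=0; g[230:]=0; g[:,:200]=0; g[:,330:]=0
print([ (b[0],b[1]) for b in blobs(g,200)])
n,l,st,ce=cv2.connectedComponentsWithStats(g); k=1+st[1:,4].argmax()
# black disc within
blk=cv2.inRange(h,(0,0,0),(179,255,60)); blk[:,:215]=0;blk[:,310:]=0;blk[:120]=0;blk[225:]=0
cs=cv2.findContours(blk|m,cv2.RETR_EXTERNAL,cv2.CHAIN_APPROX_NONE)[0]; cc=max(cs,key=cv2.contourArea)
Q=onplane(d,cc[:,0],0.060,True); print("disc",cv2.fitEllipse((Q[:,:2]*1000).astype(np.float32)))
d=dict(np.load("pot.npz")); im=d["im"]; h=cv2.cvtColor(im,cv2.COLOR_RGB2HSV)
for b in((241.7,196.2),(267.4,198.7)): print("collar",onplane(d,b,0.052,True).round(4))
w=cv2.inRange(h,(0,0,150),(179,40,255)); w[:110]=0;w[210:]=0;w[:,:225]=0;w[:,290:]=0
print(blobs(w,50))
ov=cv2.resize(im[105:225,190:350],(640,480),interpolation=cv2.INTER_CUBIC); cv2.imwrite("pics/potz.png",ov[:,:,::-1])
cs=cv2.findContours(w,cv2.RETR_EXTERNAL,cv2.CHAIN_APPROX_NONE)[0]; cc=max(cs,key=cv2.contourArea)
r=cv2.minAreaRect((onplane(d,cc[:,0],0.052,True)[:,:2]*1000).astype(np.float32)); print("white rect",r)
bw=cv2.inRange(h,(8,60,60),(25,255,255)); bw[:130]=0;bw[250:]=0;bw[:,:330]=0;bw[:,440:]=0
cs=cv2.findContours(bw,cv2.RETR_EXTERNAL,cv2.CHAIN_APPROX_NONE)[0]; cc=max(cs,key=cv2.contourArea)
Q=onplane(d,cc[:,0],0.048,True);print("bowl",cv2.fitEllipse((Q[:,:2]*1000).astype(np.float32)),Q[:,:2].min(0),Q[:,:2].max(0))
```

```text
cross [ 0.5103 -0.2557  0.07  ] yaw4 -5.159871201312329 ((613.7698974609375, -261.77471923828125), (35.292449951171875, 259.0354919433594), 86.55683898925781)
[([221, 119, 83, 87, 2829], [262.1, 156.6])]
disc ((501.93634033203125, -255.35763549804688), (69.33050537109375, 69.99835205078125), 171.12921142578125)
collar [[0.4975 0.2089 0.052 ]]
collar [[0.5288 0.2056 0.052 ]]
[([225, 110, 65, 9, 526], [256.8, 113.6]), ([225, 121, 19, 20, 311], [232.9, 130.4]), ([245, 121, 45, 20, 703], [267.1, 130.3]), ([236, 138, 46, 55, 2146], [258.2, 165.0]), ([225, 144, 13, 19, 190], [230.2, 152.1]), ([282, 144, 8, 19, 105], [286.0, 153.2]), ([225, 166, 8, 18, 115], [228.5, 174.5]), ([279, 166, 11, 18, 129], [284.7, 175.2]), ([225, 188, 7, 17, 77], [227.8, 195.5]), ([277, 188, 13, 16, 140], [283.0, 196.1])]
white rect ((517.9227294921875, 246.83750915527344), (62.13494110107422, 50.166080474853516), 83.9257583618164)
bowl ((696.7295532226562, 213.5093231201172), (117.7061767578125, 118.64433288574219), 98.01940155029297) [0.6370933  0.15393911] [0.7567471  0.27231327]
```

View pics/potz.png

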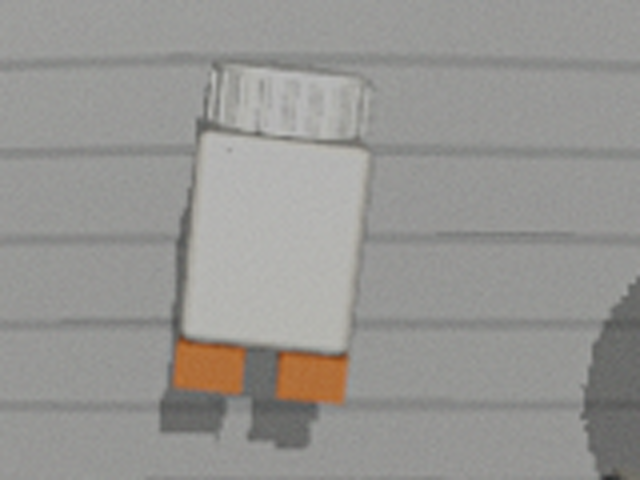

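Left view: cross at (262,170). Zoomed right view: the pot lies with its cap towards +y, collar nearest the gripper and the bowl well clear. The pot origin is about (0.513, 0.201) with its axis at 83.6°, and the disc is at (0.502, -0.255). Now I pick it.

```bash
cat >> h.py <<'E'
TH=np.radians(30); G=np.array([0.004,0,0.058])
def tcp3(pot,potR,f=1):
    r=tool_R(potR,TH,f); return pot+potR.apply(G)+0.019*r.as_matrix()[:,2], r.as_quat()
E
python3 - <<'E'
from h import *
d=dict(np.load("base.npz")); im=d["im"]
m=orange(im); n,l,st,ce=cv2.connectedComponentsWithStats(m)
k=[i for i in range(1,n) if abs(ce[i]-[262,170]).max()<4 and st[i][4]>300][0]
P=onplane(d,np.argwhere(l==k)[:,::-1],0.072,True); c0=P.mean(0); e=P-c0; z=e[:,0]+1j*e[:,1]
print("cross",c0.round(4),"yaw4",np.degrees(np.angle((z**4).sum()))/4, "r",abs(z).max())
an=np.radians(83.6); a=np.array([np.cos(an),np.sin(an),0]); org=np.array([0.5126,0.2007,0.026])
p,q=tcp3(org,lying(a)); zt=R.from_quat(q).as_matrix()[:,2]
manip.move_pose(p-0.09*zt,q); manip.servo_line(p,vel=0.1)
print(manip.current_clock(),manip.current_force().round(1),manip.current_tool_pos()-p)
effector.close(f_grip=45); print("gap",manip.current_finger_gap(),manip.current_gripper_force())
manip.servo_line(p+[0,0,0.14],vel=0.15)
print(manip.current_clock(),manip.current_finger_gap(),manip.current_force().round(1),manip.current_q().round(2))
im=viewer.get_image("wrist"); cv2.imwrite("pics/grip.png",im[:,:,::-1])
E
```

```text
cross [ 0.502  -0.2545  0.072 ] yaw4 -27.960659692709392 r 0.018926514962769352
6.3583 [-0.6 -0.4  0.4] [0.00018722 0.00093588 0.0004627 ]
gap 0.05200588694401201 44.99662399291992
8.15 0.0517664521188352 [ 0.1 -0.1 -2.9] [-0.18  0.82 -0.83  1.53  0.8   1.59 -1.31]
```

View pics/grip.png

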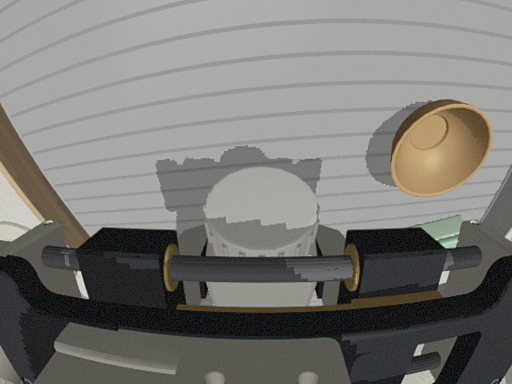

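The pot is held (gap 52 mm), with the cap top visible at about (262,205). Next: turn it upright above the cross and check the cap position against the prediction.

Run:
```python
from h import *
P=R.from_euler('z',62,degrees=True); seat=np.array([0.502,-0.255,0.060])
p,q=tcp3(seat+[0,0,0.05],P)
manip.move_pose(p,q); manip.sleep(0.5)
t=R.from_quat(manip.current_tcp_rot()); pos=manip.current_tool_pos()
print(manip.current_clock(),pos-p,(t*R.from_quat(q).inv()).magnitude(),manip.current_force().round(2),manip.current_q().round(2))
c=viewer.get_calibration("wrist"); im=viewer.get_image("wrist")
def proj(c,X):
    v=R.from_quat(c["attitude"]).inv().apply(X-c["eye"]); f=192/np.tan(np.radians(c["vfov"]/2))
    th=np.arctan2(np.hypot(v[0],v[1]),v[2]); return np.array([c["cx"],c["cy"]])+f*th*v[:2]/np.hypot(v[0],v[1])
org=seat+[0,0,0.05]+pos-p
print("cap pred",proj(c,org+[0,0,.098]),[proj(c,org+P.apply([24.5e-3*np.cos(k),24.5e-3*np.sin(k),.098])).round(0).tolist() for k in np.arange(0,6.2,np.pi/2)])
a=im[100:340,140:380]; b=viewer.get_image("scene")[110:250,90:250]; 
cv2.imwrite("pics/hov.png",np.hstack([cv2.resize(a,(400,400)),cv2.resize(b,(400,400))])[:,:,::-1])
```

```text
11.4 [5.07594130e-06 8.57038663e-06 1.68589419e-05] 5.97201503090881e-05 [ 0.23 -0.5  -1.18] [ 0.52  0.98 -0.86  1.68  1.25  1.92  1.89]
cap pred [263.44395093 197.1596084 ] [[264.0, 244.0], [319.0, 197.0], [263.0, 161.0], [207.0, 197.0]]
```

View pics/hov.png

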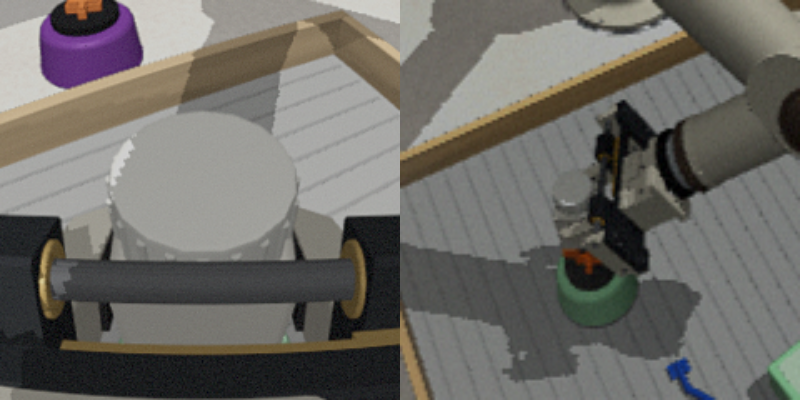

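The cap is seen about 6 px below the prediction (top edge at row 167 instead of 161). That is roughly 3 mm, within calibration plus grip uncertainty. I will descend and watch the force.

```bash
cat >> h.py <<'E'
PL=R.from_euler('z',62,degrees=True); SEAT=np.array([0.502,-0.255,0.060])
def down(h0,h1,off=(0,0),fmax=4,step=0.002,vel=0.04):
    f0=None
    for h in np.arange(h0,h1-1e-6,-step):
        p,q=tcp3(SEAT+[*off,h],PL); manip.servo_line(p,q,vel=vel); F=manip.current_force()
        if f0 is None: f0=F
        print(round(h*1000,1),(F-f0).round(1),round((manip.current_tool_pos()-p)[2]*1000,2),manip.current_wrist_torque().round(2))
        if (F-f0)[2]>fmax: break
    return h
E
python3 - <<'E'
from h import *
p,q=tcp3(SEAT+[0,0,.022],PL); manip.servo_line(p,q,vel=.06); manip.sleep(.3)
down(.022,-.002); print(manip.current_clock())
E
```

```text
22.0 [0. 0. 0.] 0.1 [ 1.23 -0.6  -0.01]
20.0 [ 0.  -0.  -0.8] -0.18 [ 1.24 -0.74 -0.03]
18.0 [-0.6 -0.2 -0.2] -0.19 [ 1.25 -0.61 -0.02]
16.0 [ 0.7 -0.4 -1.1] -0.17 [ 1.27 -0.64  0.04]
14.0 [0.2 0.2 3.3] 0.61 [ 0.75 -0.33  0.01]
12.0 [0.6 0.9 5.1] 0.46 [ 0.44 -0.17  0.01]
13.9167
```

Run:
```python
from h import *
p,q=tcp3(SEAT+[0,0,.017],PL); manip.servo_line(p,q,vel=.04); manip.sleep(.2); F0=manip.current_force()
best=None
for o in [(-2,0),(-4,0),(0,2),(-2,2),(-2,-2),(0,-2),(-4,2),(-4,-2),(2,0),(2,2),(2,-2)]:
    off=PL.apply([o[0]/1e3,o[1]/1e3,0])
    p,q=tcp3(SEAT+off+[0,0,.017],PL); manip.servo_line(p,q,vel=.05)
    p,q=tcp3(SEAT+off+[0,0,.011],PL); manip.servo_line(p,q,vel=.04); manip.sleep(.1); F=manip.current_force()-F0
    print(o,PL.inv().apply(F).round(1),PL.inv().apply(manip.current_wrist_torque()).round(2)); 
    if F[2]<2.5: break
    manip.servo_line(tcp3(SEAT+off+[0,0,.017],PL)[0],q,vel=.05)
print(manip.current_clock())
im=viewer.get_image("wrist"); cv2.imwrite("pics/w5.png",im[:,:,::-1])
```

```text
(-2, 0) [-0.2  0.3 -0.7] [ 0.06 -1.36 -0.01]
15.0417
```

Offset -2 mm along pot x and it drops in without force. Continuing down until it meets the disc.

Run:
```python
from h import *
off=PL.apply([-.002,0,0])[:2]
h=down(.011,-.012,off=off,fmax=14,step=.0015)
print(manip.current_clock(),manip.current_finger_gap())
```

```text
11.0 [0. 0. 0.] 0.09 [ 1.22 -0.64 -0.01]
9.5 [-0.4  0.3 -0.3] -0.11 [ 1.21 -0.62 -0.01]
8.0 [-0.9 -0.3 -0.4] -0.15 [ 1.26 -0.64  0.01]
6.5 [-0.6  0.8 -0.5] -0.1 [ 1.27 -0.66  0.04]
5.0 [ 0.2  0.7 -0.4] -0.11 [ 1.22 -0.64 -0.01]
3.5 [-0.5  1.1 -0.5] -0.1 [ 1.25 -0.62  0.04]
2.0 [-1.5  2.4  5.1] 0.63 [ 0.82 -0.24 -0.1 ]
0.5 [-0.1  2.   5.7] 0.43 [ 0.59 -0.07 -0.13]
-1.0 [-0.3  2.2  6.6] 0.5 [ 0.49  0.04 -0.19]
-2.5 [-0.3  2.9  7. ] 0.81 [ 0.36  0.17 -0.21]
-4.0 [-0.6  2.9  8.4] 1.06 [ 0.22  0.31 -0.26]
-5.5 [-0.7  3.3 10.4] 1.33 [ 0.16  0.38 -0.29]
-7.0 [ 0.   3.8 13.2] 1.95 [-0.06  0.66 -0.37]
-8.5 [-1.8  5.9 19.6] 3.42 [-0.71  1.25 -0.66]
18.5917 0.052228321775056714
```

Run:
```python
from h import *
manip.sleep(.8); print(manip.current_force().round(1),manip.current_gripper_force(),manip.current_tool_pos(),manip.current_clock())
b=viewer.get_image("scene")[130:230,110:230]; a=viewer.get_image("wrist")[100:340,140:380]
cv2.imwrite("pics/fin.png",np.hstack([cv2.resize(a,(400,400)),cv2.resize(b,(400,400),interpolation=cv2.INTER_CUBIC)])[:,:,::-1])
```

```text
[-1.7  5.3 17.7] 45.000988841056824 [ 0.49536064 -0.26764952  0.10342137] 19.3917
```

View pics/fin.png

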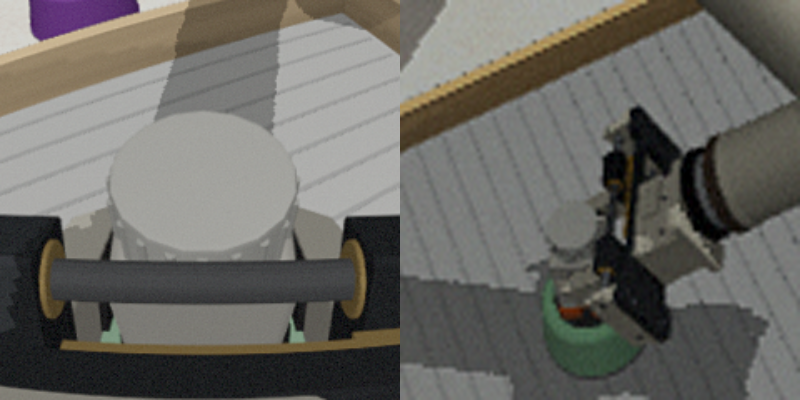

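The cap sits exactly where it did in the grip before pressing (top edge at crop row 112, columns 108–297), so there was no slip or tilt. The pot is seated in the base and pressed with about 18 N.

```bash
python3 -c "
from bench import manip
print(manip.hand_in())"
```

```text
the job is handed in; nothing more can be done
None
```

I stood the pot upright, meshed it on the green base's drive cross and pressed it to the spring's stop with about 18 N. The gripper still holds it with 45 N, and I handed the job in at about 19.5 s; the hand-in call returned no verdict.

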